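Dump the wax blocks from the drop-bottom bin into the catch tray

TASK

Slide the long-handled catch tray in squarely under the middle of the blue drop-bottom bin, flat on the table. Then pull the red-knobbed locking bat outward along its rod until its pin clears the hump, flip it over to the other side and let it drop home there, so that the bin's floor swings open and all three wax blocks fall into the tray. Leave the tray with the blocks under the bin, and do not disturb the glass jar or the cork sanding block.

Things in the scene. Friction and masses are not known exactly. Their poses are not given: they have to be found in the camera images.
- drop_point (a point): Point 4 mm above the table under the middle of the fixed blue drop-bottom bin, where the tray's middle belongs. Its axes are the bin's: x to the bin's back, y to its left, z up. The bin hangs from two posts at its back; their base plate, 190 mm wide, begins 110 mm behind this point. Nothing else stands under it: a tray slides in level from left, right or front.
- bin_rim (a point): Middle of the blue bin's open top, level with its rim, 247 mm above the table; the bin's axes. Bin 130 x 130 mm outside, walls 3 mm, underside 180 mm above the table. The latch with the bat is on its front wall (-x), whose outer face is 63 mm in front of this point.
- tray_grip (a point): Grip point on the loose grey catch tray's handle, mid-section, 33 mm above the table. Axes: x from handle to tray, y across the handle, z up. Black straight handle 16 mm wide, 22 mm high, 150 mm long, level, from the middle of the tray's front; this point is 205 mm before the tray's middle, 34 mm from the handle's end. The tray starts left or right of the bin, handle toward the robot.
- tray_mid (a point): Middle of the grey catch tray's inner floor, 7 mm above its underside, axes as for tray_grip. The tray is 180 mm (x) by 160 mm (y), 30 mm high, walls 4 mm, open on top, about 0.35 kg.
- bat_pivot (a point): Pivot of the locking bat on the bin's front: 205 mm above the table, 93 mm in front of drop_point on the bin's centre plane; the bin's axes. The bat swings left-right about the bin's x axis through this point.
- bat_knob (a point): Centre of the red barrel knob, 22 mm thick and 38 mm long along the rod, at the top of the locking bat; 110 mm from bat_pivot when not pulled out. The bat is a straight steel rod 8 mm thick; z of this point points outward along the rod. It starts leaning 0.5 rad from upright to the bin's left (+y) and is flipped to lean 0.5 rad to the right.
- bat (a joint): How far the bat is pulled outward along its rod, m: 0 seated, 0.015 fully out. A spring draws it back, 4 N at 0, 8 N fully out. A brass cross pin on the rod is caught in a notch by a steel hump; it clears the hump all the way across when 10 mm or more out, and drops into the notch on the other side when let go there.
- latch (a joint): Swing of the bat about its pivot, rad: 0 locked, leaning 0.5 rad to the bin's left; 0.5 upright; 1.0 flipped right over. It cannot pass the hump unless the bat is pulled out. The hook at its lower end lets go of the floor at about 0.65. The pin can drop into the far notch from about 0.9 on. Slight friction.
- flap (a joint): The bin's hinged aluminium floor, rad: 0 shut, 1.2 hanging fully open. Hinged along the back lower edge; it swings down by itself when the latch lets go, its free front edge then about 70 mm above the table, clear above the tray.
- wax1_mid (a point): Centre of one of the three yellow beeswax blocks, 32 x 60 x 14 mm, some 30 g each, that start side by side flat on the shut floor of the bin.
- wax2_mid (a point): Centre of one of the three yellow beeswax blocks, 32 x 60 x 14 mm, some 30 g each, that start side by side flat on the shut floor of the bin.
- wax3_mid (a point): Centre of one of the three yellow beeswax blocks, 32 x 60 x 14 mm, some 30 g each, that start side by side flat on the shut floor of the bin.
- jar_mid (a point): Centre of the glass jar with rinse water, 66 mm across, 112 mm high, standing on the side of the bin where the tray is not; leave it alone.
- sanding_mid (a point): Centre of the brown cork sanding block, 44 x 70 x 26 mm, lying before the glass jar; leave it alone.
Mind the look-alikes: they are no part of the job. What is shaped like the part that bears wax2_mid but pink or purple is not meant.

How it is judged:
On the way, in this order (a step that is already met when the one before it is completed fails the run):
1. the tray stands flat under the middle of the bin, squarely, with the floor still shut (horizontal distance between tray_mid and drop_point below 0.025 m and angle between the x axis of tray_mid and the x axis of drop_point, either way round below 0.2 rad and height (world z) of tray_mid below 0.015 m and value of joint flap below 0.1 rad), for 0.3 s.
2. the bat is pulled outward by more than 8 mm, the floor still shut (value of joint bat above 0.008 m and value of joint flap below 0.1 rad), for 0.02 s.
3. the bat is flipped over and the floor hangs open (value of joint each of latch, flap above 0.8 rad), for 0.2 s.
At the end, for the whole second after the job is handed in: Tray flat under the bin, its middle within 25 mm of drop_point and square to 0.2 rad; bat flipped (over 0.8 rad) and seated (out under 4 mm); floor open over 0.8 rad; the centres of all three wax blocks inside the tray; tray and blocks at rest (all of step 3 and horizontal distance between tray_mid and drop_point below 0.025 m and angle between the x axis of tray_mid and the x axis of drop_point, either way round below 0.2 rad and height (world z) of tray_mid below 0.015 m and value of joint bat below 0.004 m and x of wax1_mid in the frame of tray_mid between -0.088 and 0.088 m and y of wax1_mid in the frame of tray_mid between -0.078 and 0.078 m and z of wax1_mid in the frame of tray_mid between 0 and 0.055 m and linear speed of each of wax1, wax2, wax3 below 0.03 m/s and x of wax2_mid in the frame of tray_mid between -0.088 and 0.088 m and y of wax2_mid in the frame of tray_mid between -0.078 and 0.078 m and z of wax2_mid in the frame of tray_mid between 0 and 0.055 m and x of wax3_mid in the frame of tray_mid between -0.088 and 0.088 m and y of wax3_mid in the frame of tray_mid between -0.078 and 0.078 m and z of wax3_mid in the frame of tray_mid between 0 and 0.055 m and linear speed of tray below 0.02 m/s); the robot touches nothing.
It fails at once if the glass jar is moved by more than 30 mm (distance of jar_mid from where it was at the start of the episode above 0.03 m).
It fails at once if the sanding block is moved by more than 30 mm (distance of sanding_mid from where it was at the start of the episode above 0.03 m).
It also fails if it takes over 56 s, if anything falls off the work surface, if the arm or the gripper's body presses on something with over 40 N, if the wrist force passes 120 N, or if a joint passes its speed limit or range.

ROBOT

A 6-joint arm with a two-finger parallel gripper is mounted at the origin on the work surface; the furniture and walls round the work are solid. World frame = base frame: x ahead of the robot, y to its left, z up, the work surface at z = 0. Lengths are in m, angles in rad, forces in N, time in s.
With the tool pointing down it reaches from about 0.35 to 0.975 m from the base axis. Payload 4.9 kg.
Tool frame: the origin (TCP) lies midway between the tips of the shut fingers; the grasp point (between the pads) lies 19 mm behind it; z points along the fingers, y is the line along which they close (so a half turn about z gives the same grasp; the last joint's range is limited). The gripper opens to 85 mm and grips with 20 to 120 N. Pads are 22 mm wide; open, the fingers measure 114 mm over their backs; the gripper's body (76 mm by 85 mm) begins 54 mm behind the grasp point. The pads swing forward as they close: fully open they stand 13 mm farther back than shut.
Start: joints at [1.035, 0.053, 1.613, -0, 1.476, -0.119], TCP at [0.253, 0.571, 0.231] pointing down, gripper open.
Joint ranges: [-3.01, 3.01], [-1.01, 2.22], [0.06, 2.58], [-1.02, 4.17], [0.09, 2.62], [-3.14, 3.14]. Speed limits (rad/s): [2.57, 2.57, 3.14, 3.14, 3.14, 3.14].

INTERFACE

Orientations are given as a rotation vector (axis times angle).
In Python, from station import ctrl gives the robot as it stands.
- The arm moves only by the tool carry_out, never from a script. Its argument "moves" is a list of rows, each an object of numbers: "x", "y", "z": the shift along the tool's x, y, z in units of 25 mm (1.0 is 25 mm); "turn": the turn about the tool's z in rad. In form: [{"x": .., "y": .., "z": .., "turn": ..}, ...]. A call has exactly 8 rows; each row shifts and turns the commanded pose from where the row before left it, along the tool's axes as they then stand; what a row does not reach is not made up. A row lasts 1/10 s, in which the tool goes at most 50 mm and 8.59 degrees, less where a joint would pass 70% of its speed; a pose out of reach is approached as far as the arm can. A call is refused whole if a number of a shift passes 1 or a number of a turn 0.15, either way. A call with a gripper value outside its range is refused whole. "grip" is the finger opening in mm, from 0 to 85.4, set as the call begins (left out, the last holds). The fingers move at their own pace and stop on an object; "newtons" is the grip in N (left out, the last holds). Time passes only in rows, so rows that do not move let the fingers close, or fill a call up. It gives the time, the measured TCP pose, the force, the opening and the grip force at its end, in the units of the state.
- ctrl.get_obs(): the state, without advancing time (a new reading comes with each control period).
- ctrl.get_image(name): name is "scene" or "top"; returns the picture (400x640x3 uint8, red, green, blue); there is no depth.
- ctrl.calibration(name): a dict with "fx", "fy", "cx", "cy" (pixels), "k1" (the pictures are not rectified: a ray, as slopes to the right and down, at radius r is drawn at 1 + k1 r^2 times it, then the intrinsics apply), "R" (3x3) and "t" (3): a world point X has camera coordinates R X + t. Camera axes: x right, y down, z forward; pixel columns grow to the right and rows downward; lengths in m; the calibration is good to about 2 mm. A picture is of the moment at which its call begins. calibration takes no time and is no camera call.
- ctrl.finish_job(): hands the job in; it is judged then, once.
Trained networks look in the newest picture that a camera, given by its name, has taken for a name from the list of things; names that differ only in an ending like _2 or _b are one class to them, and where a whole thing is asked for, a point or a joint stands for the part that bears it (a point fixed in the world has none). Each returns a list of dicts, best first, with "confidence" (0 to 1); they miss things now and then, are a little off and sometimes report something else, mostly with a low value. They report only what shows in the picture. A call takes as long as a camera call. They do not tell look-alikes from the thing itself.
- ctrl.look_for(camera, query): "rect" ([left, top, width, height] in pixels, round what is visible of it).
- ctrl.mark_of(camera, query): "pixel" ([column, row] in pixels: a listed point, or the origin of a listed thing).
The state is a dict: "t": time; "q": joint angles; "dq": joint speeds; "effort": joint torques, N m; "tool_pos": TCP position; "tool_rot": TCP orientation; "contact_force": force on the tool from outside, world axes, zero at the start; "wrist_torque": the same for the moment, N m; "opening": finger opening in m; "grip_force": force on a finger pad.
Only numpy, scipy, OpenCV 4.12 (cv2) and the standard library are available. Lean on these libraries where they do the work, as an engineer would, in place of code of your own. Each camera call takes 0.05 s, during which the arm holds its last target. There are 200 camera calls.

## Working session

There is one attempt and no reset: what is moved stays moved. The work goes in short steps, Python scripts to look and compute and a tool call to move; the robot and the scene stay as the last step left them, time stands still between calls to the robot, and variables do not carry over. Pictures are saved under pics/ and viewed, at most 13 in all, crops included, and the job is handed in when it is done.

Besides the shell and the picture viewer there is one more tool, called as a command line: name --argument value ..., lists and objects as JSON in quotes. carry_out: Moves the arm, as the interface text tells. Its arguments: {"type":"object","properties":{"moves":{"type":"array"},"grip":{"type":"number"},"newtons":{"type":"number"}},"required":["moves"]}

```bash
mkdir -p pics; ls; cat > h.py <<'E'
import numpy as np, cv2
from station import ctrl
def ray(cam,px):
    c=ctrl.calibration(cam); R=np.array(c["R"]);t=np.array(c["t"])
    d=np.array([(px[0]-c["cx"])/c["fx"],(px[1]-c["cy"])/c["fy"]]);u=d.copy()
    for _ in range(30): u=d/(1+c["k1"]*(u@u))
    return -R.T@t, R.T@np.array([u[0],u[1],1.])
def atz(cam,px,z):
    o,d=ray(cam,px); return o+d*(z-o[2])/d[2]
def proj(cam,X):
    c=ctrl.calibration(cam); p=np.array(c["R"])@np.array(X)+np.array(c["t"]); u=p[:2]/p[2]; u=u*(1+c["k1"]*(u@u))
    return np.array([u[0]*c["fx"]+c["cx"],u[1]*c["fy"]+c["cy"]])
def tri(p1,p2):
    (o1,d1),(o2,d2)=ray("scene",p1),ray("top",p2)
    d1=d1/np.linalg.norm(d1);d2=d2/np.linalg.norm(d2)
    s=np.linalg.lstsq(np.stack([d1,-d2],1),o2-o1,rcond=None)[0]
    a,b=o1+s[0]*d1,o2+s[1]*d2
    return (a+b)/2,np.linalg.norm(a-b)
def save(cam,n): cv2.imwrite("pics/"+n,cv2.cvtColor(ctrl.get_image(cam),cv2.COLOR_RGB2BGR))
E
python3 - <<'E'
from h import *
np.set_printoptions(precision=4,suppress=True)
save("scene","s0.png");save("top","t0.png")
for q in ["drop_point","bin_rim","tray_grip","tray_mid","bat_pivot","bat_knob","jar_mid","sanding_mid"]:
    r={}
    for c in("scene","top"):
        m=ctrl.mark_of(c,q); r[c]=m
        print(q,c,[(np.round(k["pixel"],1).tolist(),round(k["confidence"],2)) for k in m[:3]])
    if r["scene"] and r["top"]: print("   ",*tri(r["scene"][0]["pixel"],r["top"][0]["pixel"]))
o=ctrl.get_obs();print(o["t"],o["tool_pos"],o["tool_rot"])
E
```

```text
pics
drop_point scene []
drop_point top []
bin_rim scene [([352.6, 184.9], 0.83)]
bin_rim top [([350.8, 182.7], 0.62)]
    [ 0.6842 -0.0752  0.2512] 0.01456700321740458
tray_grip scene [([231.4, 189.4], 0.81)]
tray_grip top [([222.2, 260.1], 0.84)]
    [0.4529 0.3355 0.0065] 0.0043367292310199975
tray_mid scene [([285.9, 177.2], 0.78)]
tray_mid top [([223.9, 201.9], 0.88)]
    [ 0.6544  0.3374 -0.0073] 0.009798874219729359
bat_pivot scene [([317.7, 213.3], 0.75), ([355.6, 184.7], 0.46), ([309.4, 169.9], 0.32)]
bat_pivot top []
bat_knob scene [([307.7, 172.3], 0.67)]
bat_knob top [([338.0, 218.8], 0.5)]
    [ 0.5805 -0.0368  0.2993] 0.006374789578271701
jar_mid scene [([382.8, 304.2], 0.91)]
jar_mid top [([416.1, 200.0], 0.9), ([426.3, 236.2], 0.39)]
    [ 0.6597 -0.3039  0.0428] 0.01301630601173412
sanding_mid scene [([345.3, 344.7], 0.6)]
sanding_mid top [([426.0, 240.6], 0.55)]
    [ 0.5304 -0.3428  0.0109] 0.017799149753506643
0.9 [0.253  0.5715 0.2314] [0.65   3.0736 0.0001]
```

View pics/s0.png

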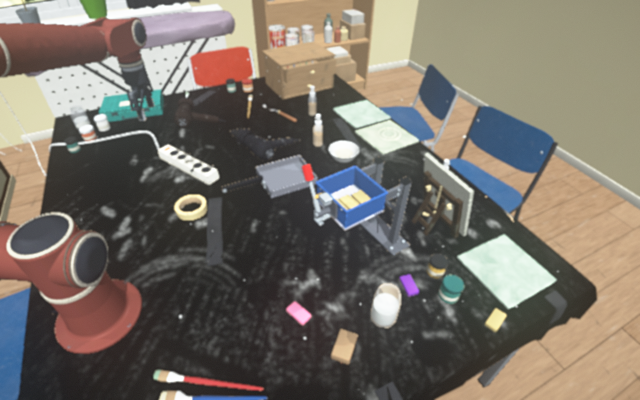

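View pics/t0.png

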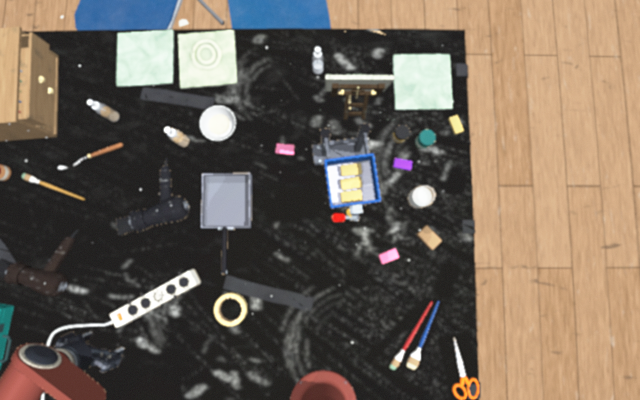

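The scene view shows the blue bin at about (352,190) with the red knob at (308,172), the tray at (285,177), and the jar at (385,305). In the top view the tray is at (226,200) with its handle end at (224,272), the bin at (352,181), the knob at (338,217), and a pink look-alike at (285,149).

```bash
python3 - <<'E'
from h import *
np.set_printoptions(precision=4,suppress=True)
for c in("scene","top"): print(c,ray(c,(320,200))[0], ctrl.calibration(c)["fx"])
t=cv2.imread("pics/t0.png");s=cv2.imread("pics/s0.png")
a=cv2.resize(t[135:235,300:400],None,fx=6,fy=6,interpolation=cv2.INTER_CUBIC)
cv2.imwrite("pics/c1.png",a)
cv2.imwrite("pics/c2.png",cv2.resize(s[150:250,290:420],None,fx=6,fy=6,interpolation=cv2.INTER_CUBIC))
def cloud(img,cam,roi,lo,hi,z):
    h=cv2.cvtColor(img,cv2.COLOR_BGR2HSV); m=cv2.inRange(h,lo,hi); k=np.zeros_like(m);x0,y0,x1,y1=roi;k[y0:y1,x0:x1]=m[y0:y1,x0:x1]
    cs,_=cv2.findContours(k,cv2.RETR_EXTERNAL,cv2.CHAIN_APPROX_NONE); cc=max(cs,key=cv2.contourArea)
    print(cv2.boundingRect(cc))
    P=np.array([atz(cam,p[0],z)[:2] for p in cc]); 
    r=cv2.minAreaRect((P*1000).astype(np.float32)); print(r); print(cv2.boxPoints(r))
print("bin");cloud(t,"top",(310,140,395,225),(100,130,50),(130,255,255),.247)
print("tray");cloud(t,"top",(195,165,258,235),(90,10,80),(135,90,255),.030)
print("pink",atz("top",(285,149),.007),"tape",atz("top",(230,310),0.01),"handle end",atz("top",(224,272),.033),atz("top",(225,229),.033))
E
```

```text
scene [ 0.2982 -0.681   0.8378] 361.0943893628529
top [0.5274 0.0028 1.2197] 363.9173654600452
bin
(324, 153, 57, 56)
((684.0909423828125, -75.07105255126953), (136.5119171142578, 141.6386260986328), 8.18021011352539)
[[ 606.4528  -14.6842]
 [ 626.6061 -154.8817]
 [ 761.7291 -135.4579]
 [ 741.5757    4.7396]]
tray
(200, 173, 52, 58)
((648.2944946289062, 323.8070068359375), (188.97296142578125, 167.91749572753906), 0.3311958611011505)
[[553.3243 407.2182]
 [554.2949 239.3035]
 [743.2647 240.3958]
 [742.2941 408.3105]]
pink [0.8303 0.1326 0.007 ] tape [0.2944 0.3037 0.01  ] handle end [0.4186 0.3207 0.033 ] [0.557  0.3216 0.033 ]
```

View pics/c1.png

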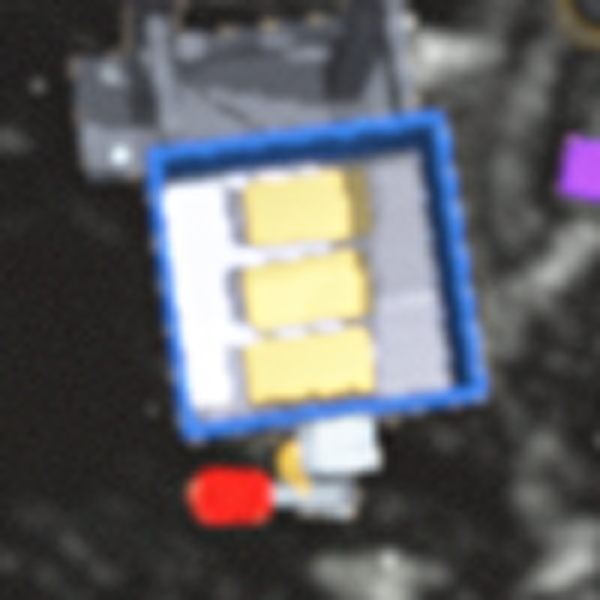

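View pics/c2.png

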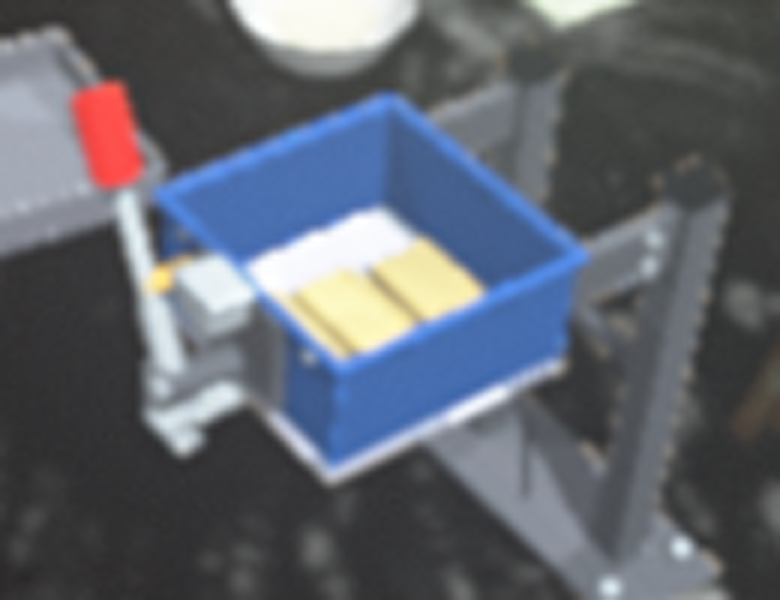

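The crops show the bin rim corners at FL(190,437), FR(485,395), BR(443,115) and BL(152,150) in c1, and FL(160,195), BL(390,98), BR(583,258) and FR(340,365) in c2. The knob leans to the bin's left, and three yellow blocks lie on the shut floor.

```bash
python3 - <<'E'
from h import *
np.set_printoptions(precision=4,suppress=True)
T=np.array([(190,437),(485,395),(443,115),(152,150)])/6-.4+[300,135]
S=np.array([(160,195),(340,365),(583,258),(390,98)])/6-.4+[290,150]
P=[]
for a,b in zip(S,T):
    p,e=tri(a,b); print(p,e,atz("scene",a,.247)[:2],atz("top",b,.247)[:2])
for cam,X in(("scene",S),("top",T)):
    Q=np.array([atz(cam,x,.247)[:2] for x in X]); print(cam,Q.mean(0), [np.degrees(np.arctan2(*(v[::-1]))) for v in (Q[3]-Q[0],Q[2]-Q[1],(Q[0]-Q[1])@np.array([[0,-1],[1,0]]),(Q[3]-Q[2])@np.array([[0,-1],[1,0]]))])
for c,p in(("top",(222.2,260.1)),("scene",(231.4,189.4))): print("grip",atz(c,p,.033))
print("mid",atz("top",(223.9,201.9),.007),atz("scene",(285.9,177.2),.007))
o=ctrl.get_obs();print(o["t"],o["q"])
for X in [(.443,.322,.033),(.648,.324,.007),(.684,-.075,.247),(.5844,-.036,.3015)]: print(X,proj("scene",X),proj("top",X))
# handle line in top picture
g=cv2.cvtColor(cv2.imread("pics/t0.png"),cv2.COLOR_BGR2GRAY)
print(g[230:280:6,214:236])
E
```

```text
[ 0.6129 -0.0205  0.2457] 0.004233735169292036 [ 0.6143 -0.0226] [ 0.6108 -0.0197]
[ 0.6308 -0.1518  0.2497] 0.0015685311008663497 [ 0.6331 -0.1496] [ 0.6303 -0.1519]
[ 0.7585 -0.1346  0.2458] 0.00015474839598559093 [ 0.7576 -0.1357] [ 0.7581 -0.1344]
[ 0.7413 -0.0021  0.2459] 0.0005477138068860544 [ 0.7402 -0.0033] [ 0.7413 -0.0022]
scene [ 0.6863 -0.0778] [np.float64(8.713641403274337), np.float64(6.330631954340957), np.float64(8.41808025964539), np.float64(7.488162436743121)]
top [ 0.6852 -0.0771] [np.float64(7.636412429064301), np.float64(7.8091357819356535), np.float64(8.382595960789189), np.float64(7.257590052343055)]
grip [0.4566 0.3277 0.033 ]
grip [0.446 0.304 0.033]
mid [0.6484 0.3351 0.007 ] [0.653  0.3186 0.007 ]
0.9 [ 1.035   0.0526  1.6129 -0.      1.476  -0.119 ]
(0.443, 0.322, 0.033) [229.17   186.6117] [223.8172 264.3535]
(0.648, 0.324, 0.007) [284.122  176.7387] [227.2024 202.0278]
(0.684, -0.075, 0.247) [349.5699 186.5317] [351.7703 180.5559]
(0.5844, -0.036, 0.3015) [307.6993 171.1415] [338.1913 216.0511]
[[ 28  29  33  54  84  89  80  65  48  46  53  47  50  68  81  82  84  86
   84  84  74  52]
 [ 33  37  37  35  38  33  37  39  43  55  58  56  51  60  45  35  33  35
   32  36  35  37]
 [ 39  41  41  44  43  45  45  45  48  54  58  52  67  83  64  38  34  32
   35  36  34  36]
 [ 34  34  36  35  36  34  34  36  47  55  58  53  60  73  58  39  32  32
   33  37  36  34]
 [ 33  37  35  34  33  37  55  75  66  55  58  54  40  32  36  35  33  36
   36  35  32  33]
 [ 35  36  40  39  37  34  44  52  56  58  60  52  40  34  34  34  37  34
   32  36  37  35]
 [ 31  36  33  33  34  34  44  55  57  59  60  52  41  33  35  35  32  34
   36  33  35  35]
 [ 32  35  38  34  34  37  47  69  79  76  73 110 146 112  52  33  34  36
   34  34  37  39]
 [ 38  35  33  33  34  35  36  34  34  34  40  56  72  78  77  77  78  79
   82  79  79  75]]
```

carry_out --moves '[{"turn": -0.139},{"turn": -0.139},{"turn": -0.139},{"x": -0.8,"y": -1,"z": 0.3},{"x": -0.8,"y": -1,"z": 0.3},{"x": -0.8,"y": -1,"z": 0.3},{"x": -0.8,"y": -1,"z": 0.3},{"x": -0.8,"y": -1,"z": 0.3}]' --grip 85

```text
validation failed for argument at $.mo...
```

carry_out --moves '[{"x": -0.8,"y": -1,"z": 0.2},{"x": -0.8,"y": -1,"z": 0.2},{"x": -0.8,"y": -1,"z": 0.2},{"x": -0.6,"y": -1,"z": 0.2},{"x": -0.6,"y": -0.94,"z": 0.2},{},{},{}]'

```text
validation failed for argument at $.mo...
```

carry_out --moves '[{"x": 0,"y": 0,"z": 0,"turn": -0.139},{"x": 0,"y": 0,"z": 0,"turn": -0.139},{"x": 0,"y": 0,"z": 0,"turn": -0.139},{"x": -0.8,"y": -1,"z": 0.3,"turn": 0},{"x": -0.8,"y": -1,"z": 0.3,"turn": 0},{"x": -0.8,"y": -1,"z": 0.3,"turn": 0},{"x": -0.8,"y": -1,"z": 0.3,"turn": 0},{"x": -0.8,"y": -1,"z": 0.3,"turn": 0}]' --grip 85

```text
t: 1.7
tool_pos: [0.3537, 0.4455, 0.1936]
tool_rot: [-0.001, 3.141, 0.0]
contact_force: [1.3, 0.7, 0.5]
opening: 0.085
grip_force: 0.0
```

carry_out --moves '[{"x": -0.8,"y": -1,"z": 0.5,"turn": 0},{"x": -0.8,"y": -1,"z": 0.5,"turn": 0},{"x": -0.8,"y": -1,"z": 0.5,"turn": 0},{"x": -0.6,"y": -1,"z": 0.5,"turn": 0},{"x": -0.6,"y": -0.94,"z": 0.5,"turn": 0},{"x": 0,"y": 0,"z": 0.5,"turn": 0},{"x": 0,"y": 0,"z": 0,"turn": 0},{"x": 0,"y": 0,"z": 0,"turn": 0}]'

```text
t: 2.5
tool_pos: [0.4426, 0.3236, 0.1188]
tool_rot: [0.001, -3.141, -0.0]
contact_force: [0.0, -0.7, -0.5]
opening: 0.0853
grip_force: 0.0
```

```bash
python3 - <<'E'
from h import *
o=ctrl.get_obs();print(o["t"],o["q"],o["tool_pos"])
s=ctrl.get_image("scene")[...,::-1]
cv2.imwrite("pics/c3.png",cv2.resize(s[120:230,190:330],None,fx=5,fy=5,interpolation=cv2.INTER_CUBIC))
E
```

```text
2.5 [ 4.95419583e-01 -3.24106227e-02  1.89285257e+00  3.75103475e-04
  1.28157193e+00 -1.07637918e+00] [0.44259139 0.32361756 0.11876734]
```

View pics/c3.png

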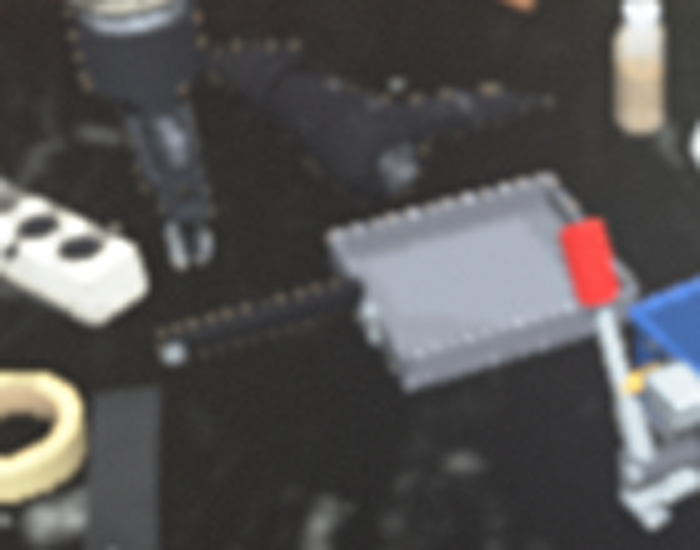

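The picture shows the open gripper above the tray handle (handle end at about (172,345)), with the power strip clear to the left.

carry_out --moves '[{"x": 0,"y": 0,"z": 0,"turn": 0},{"x": 0,"y": 0,"z": 0.8,"turn": 0},{"x": 0,"y": 0,"z": 0.9,"turn": 0},{"x": 0,"y": 0,"z": 0.9,"turn": 0},{"x": 0,"y": 0,"z": 0.8,"turn": 0},{"x": 0,"y": 0,"z": 0.5,"turn": 0},{"x": 0,"y": 0,"z": 0.25,"turn": 0},{"x": 0,"y": 0,"z": 0,"turn": 0}]' --grip 50

```text
t: 3.35
tool_pos: [0.4428, 0.3232, 0.0148]
tool_rot: [0.001, -3.141, 0.001]
contact_force: [-0.6, -0.5, -0.1]
opening: 0.0499
grip_force: 0.0
```

carry_out --moves '[{"x": 0,"y": 0,"z": 0,"turn": 0},{"x": 0,"y": 0,"z": 0,"turn": 0},{"x": 0,"y": 0,"z": 0,"turn": 0},{"x": 0,"y": 0,"z": 0,"turn": 0},{"x": 0,"y": 0,"z": 0,"turn": 0},{"x": 0,"y": 0,"z": 0,"turn": 0},{"x": 0,"y": 0,"z": 0,"turn": 0},{"x": 0,"y": 0,"z": 0,"turn": 0}]' --grip 0 --newtons 70

```text
t: 4.15
tool_pos: [0.4437, 0.3234, 0.0157]
tool_rot: [-0.0, 3.14, 0.001]
contact_force: [-1.0, -0.9, 5.1]
opening: 0.0147
grip_force: 69.5
```

carry_out --moves '[{"x": 0,"y": -0.1,"z": 0,"turn": -0.017},{"x": 0.13,"y": -0.3,"z": 0,"turn": -0.04},{"x": 0.13,"y": -0.5,"z": 0,"turn": -0.04},{"x": 0.13,"y": -0.6,"z": 0,"turn": -0.04},{"x": 0.13,"y": -0.7,"z": 0,"turn": 0},{"x": 0.13,"y": -0.7,"z": 0,"turn": 0},{"x": 0.13,"y": -0.7,"z": 0,"turn": 0},{"x": 0,"y": -0.7,"z": 0,"turn": 0}]'

```text
t: 4.95
tool_pos: [0.4362, 0.2152, 0.0158]
tool_rot: [-0.219, 3.131, 0.004]
contact_force: [-1.8, 5.1, 4.2]
opening: 0.0148
grip_force: 69.6
```

carry_out --moves '[{"x": 0,"y": -0.7,"z": 0,"turn": 0},{"x": 0,"y": -0.7,"z": 0,"turn": 0},{"x": 0,"y": -0.7,"z": 0,"turn": 0},{"x": 0,"y": -0.7,"z": 0,"turn": 0},{"x": 0,"y": -0.6,"z": 0,"turn": 0},{"x": 0,"y": -0.4,"z": 0,"turn": 0},{"x": 0,"y": -0.2,"z": 0,"turn": 0},{"x": 0,"y": 0,"z": 0,"turn": 0}]'

```text
t: 5.75
tool_pos: [0.4501, 0.1153, 0.0156]
tool_rot: [-0.216, 3.132, 0.001]
contact_force: [-0.2, 1.9, 6.7]
opening: 0.0145
grip_force: 69.6
```

```bash
python3 - <<'E'
from h import *
o=ctrl.get_obs();print(o["t"],o["q"],o["tool_pos"],o["tool_rot"],o["contact_force"])
t=ctrl.get_image("top")[...,::-1]
cv2.imwrite("pics/c4.png",cv2.resize(t[130:290,210:410],None,fx=4,fy=3.7,interpolation=cv2.INTER_CUBIC))
cv2.imwrite("pics/t4.png",t)
E
```

```text
5.75 [ 9.02921247e-02 -8.90367329e-02  2.14195390e+00  3.89480719e-04
  1.08673974e+00 -1.61822257e+00] [0.45006587 0.11534844 0.01563419] [-2.15740595e-01  3.13224366e+00  6.06452346e-04] [-0.20295475  1.92915594  6.67442437]
```

View pics/c4.png

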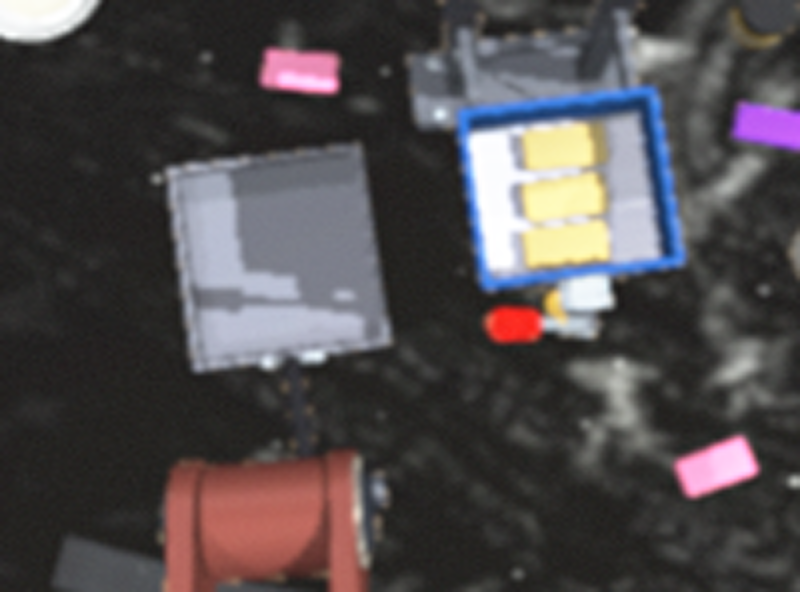

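The picture shows the held tray turned parallel to the bin, with corners at (167,170), (360,145), (390,345) and (193,370). The way to the bin is clear.

```bash
python3 - <<'E'
from h import *
np.set_printoptions(precision=4,suppress=True)
C=np.array([(167,170),(360,145),(390,345),(193,370)])/[4,3.7]-.4+[210,130]
Q=np.array([atz("top",c,.03)[:2] for c in C]); m=Q.mean(0);print(Q,m)
a=(Q[0]+Q[1]-Q[2]-Q[3]);yt=np.arctan2(a[1],a[0]);print(yt,m-ctrl.get_obs()["tool_pos"][:2])
B=np.array([.685,-.077]);th=.137;d=B-m;print("tool units",-d@[np.cos(th),np.sin(th)]/.025,d@[-np.sin(th),np.cos(th)]/.025)
E
```

```text
[[0.7343 0.2404]
 [0.7576 0.0806]
 [0.5786 0.0541]
 [0.5557 0.2147]] [0.6566 0.1474]
0.1447769634063194 [0.2065 0.032 ]
tool units 0.09900040523844447 -9.04907938654623
```

carry_out --moves '[{"x": 0,"y": -0.3,"z": 0,"turn": 0},{"x": 0.1,"y": -0.6,"z": 0,"turn": 0},{"x": 0,"y": -0.7,"z": 0,"turn": 0},{"x": 0,"y": -0.7,"z": 0,"turn": 0},{"x": 0,"y": -0.7,"z": 0,"turn": 0},{"x": 0,"y": -0.7,"z": 0,"turn": 0},{"x": 0,"y": -0.7,"z": 0,"turn": 0},{"x": 0,"y": -0.7,"z": 0,"turn": 0}]'

```text
t: 6.6
tool_pos: [0.4646, -0.0108, 0.0154]
tool_rot: [-0.218, 3.133, 0.003]
contact_force: [-0.4, 6.7, 5.7]
opening: 0.0147
grip_force: 70.0
```

carry_out --moves '[{"x": 0,"y": -0.7,"z": 0,"turn": 0},{"x": 0,"y": -0.7,"z": 0,"turn": 0},{"x": 0,"y": -0.7,"z": 0,"turn": 0},{"x": 0,"y": -0.7,"z": 0,"turn": 0},{"x": 0,"y": -0.6,"z": 0,"turn": 0},{"x": 0,"y": -0.4,"z": 0,"turn": 0},{"x": 0,"y": -0.15,"z": 0,"turn": 0},{"x": 0,"y": 0,"z": 0,"turn": 0}]'

```text
t: 7.4
tool_pos: [0.4781, -0.1089, 0.0154]
tool_rot: [-0.217, 3.134, 0.001]
contact_force: [-0.7, 3.8, 6.8]
opening: 0.0149
grip_force: 70.0
```

```bash
python3 - <<'E'
from h import *
o=ctrl.get_obs();print(o["t"],o["q"],o["tool_pos"],o["tool_rot"],o["contact_force"])
t=ctrl.get_image("top")[...,::-1]; s=ctrl.get_image("scene")[...,::-1]
a=cv2.resize(t[135:265,290:420],None,fx=3,fy=4,interpolation=cv2.INTER_CUBIC)
b=cv2.resize(s[130:260,250:450-70],None,fx=3,fy=4,interpolation=cv2.INTER_CUBIC)
cv2.imwrite("pics/c5.png",np.hstack([a,b]))
E
```

```text
7.4 [-3.76396547e-01 -2.34153745e-02  2.08007286e+00  1.11061762e-03
  1.08491249e+00 -2.08574200e+00] [ 0.4780989  -0.10888349  0.01535329] [-2.16615078e-01  3.13367070e+00  1.37641323e-03] [-0.72436885  3.75748764  6.7620385 ]
```

View pics/c5.png

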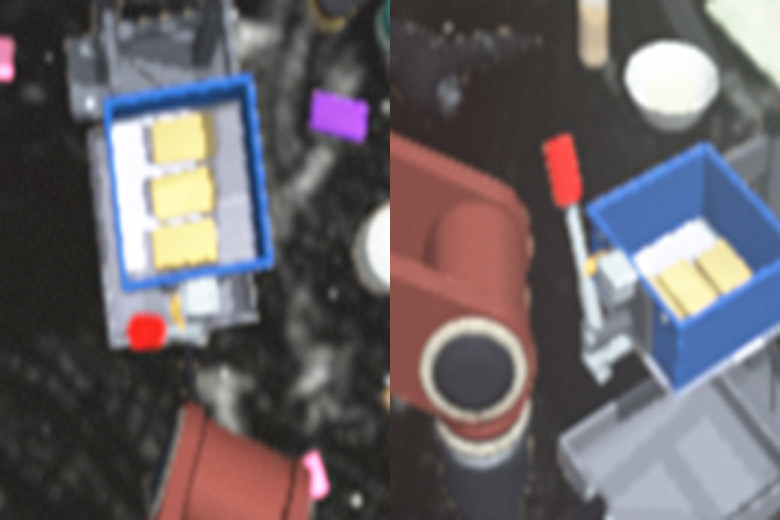

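The picture shows the tray under the bin. Its front edge runs from (110,348) to (255,320) in the left panel, and the floor is still shut.

carry_out --moves '[{"x": 0,"y": 0,"z": 0,"turn": 0},{"x": 0,"y": 0,"z": 0,"turn": 0},{"x": 0,"y": 0,"z": 0,"turn": 0},{"x": 0,"y": 0,"z": -0.5,"turn": 0},{"x": 0,"y": 0,"z": -1,"turn": 0},{"x": 0,"y": 0,"z": -1,"turn": 0},{"x": 0,"y": 0,"z": -1,"turn": 0},{"x": 0,"y": 0,"z": -1,"turn": 0}]' --grip 50

```text
t: 8.3
tool_pos: [0.4776, -0.1092, 0.1293]
tool_rot: [-0.215, 3.134, -0.001]
contact_force: [0.6, 0.7, -0.4]
opening: 0.05
grip_force: 0.0
```

carry_out --moves '[{"x": 0,"y": 0,"z": -1,"turn": 0.15},{"x": 0,"y": 0,"z": -1,"turn": 0.15},{"x": 0,"y": 0,"z": -1,"turn": 0.15},{"x": 0,"y": 0,"z": -1,"turn": 0.15},{"x": 0,"y": 0,"z": -1,"turn": 0.15},{"x": 0,"y": 0,"z": -1,"turn": 0.15},{"x": 0,"y": 0,"z": -1,"turn": 0.15},{"x": 0,"y": 0,"z": -1,"turn": 0.15}]'

```text
t: 9.1
tool_pos: [0.4773, -0.1091, 0.3294]
tool_rot: [1.6, 2.703, -0.0]
contact_force: [-0.0, -0.0, -0.5]
opening: 0.0502
grip_force: 0.0
```

carry_out --moves '[{"x": 0,"y": 0,"z": -0.6,"turn": 0.15},{"x": 0,"y": 0,"z": -0.6,"turn": 0.15},{"x": 0,"y": 0,"z": -0.6,"turn": 0.07},{"x": 0,"y": 0,"z": -0.6,"turn": 0},{"x": 0,"y": 0,"z": -0.6,"turn": 0},{"x": 0,"y": 0,"z": 0,"turn": 0},{"x": 0,"y": 0,"z": 0,"turn": 0},{"x": 0,"y": 0,"z": 0,"turn": 0}]'

```text
t: 9.9
tool_pos: [0.4774, -0.1091, 0.4015]
tool_rot: [-2.062, -2.368, 0.001]
contact_force: [-0.2, 0.0, 0.3]
opening: 0.0498
grip_force: 0.0
```

```bash
python3 - <<'E'
from h import *
np.set_printoptions(precision=4,suppress=True)
o=ctrl.get_obs();print(o["t"],o["q"],o["tool_pos"],o["tool_rot"],o["contact_force"])
c,s=np.cos(.137),np.sin(.137)
t=ctrl.get_image("top")[...,::-1]; cv2.imwrite("pics/t6.png",t)
F=[atz("top",p,.03)[:2] for p in ((110/3+289.6,348/4+134.6),(255/3+289.6,320/4+134.6))]
a=F[0]-F[1];print("front",F,np.arctan2(-a[0],a[1]),"mid",(F[0]+F[1])/2+.09*np.array([c,s]))
for cam in("top","scene"):
    if cam=="scene": ctrl.get_image("scene")
    for q in("tray_mid","bat_knob"):
        m=ctrl.mark_of(cam,q);print(cam,q,m[:2], [atz(cam,k["pixel"],.007 if q=="tray_mid" else .3015)[:2] for k in m[:1]])
h=cv2.cvtColor(t,cv2.COLOR_BGR2HSV);m=cv2.inRange(h,(0,180,120),(6,255,255))[200:240,320:360];ys,xs=np.nonzero(m);print("red",xs.mean()+320,ys.mean()+200,len(xs),xs.min()+320,xs.max()+320,ys.min()+200,ys.max()+200,atz("top",(xs.mean()+320,ys.mean()+200),.3015))
E
```

```text
9.9 [-0.3767 -0.3139  1.6684 -0.      1.7888 -0.515 ] [ 0.4774 -0.1091  0.4015] [-2.0616 -2.3684  0.0009] [-0.2195  0.0435  0.3339]
front [array([ 0.5829, -0.0085]), array([ 0.6065, -0.1668])] 0.14810455644173956 mid [ 0.6839 -0.0753]
top tray_mid [] []
top bat_knob [{'pixel': [335.7, 217.7], 'confidence': 0.7}] [array([ 0.5802, -0.0297])]
scene tray_mid [{'pixel': [344.6, 248.0], 'confidence': 0.71}] [array([ 0.6848, -0.0758])]
scene bat_knob [{'pixel': [308.8, 174.9], 'confidence': 0.62}] [array([ 0.5806, -0.0507])]
red 338.1807228915663 218.0 83 333 343 214 222 [ 0.5795 -0.036   0.3015]
```

carry_out --moves '[{"x": 0.3,"y": 0.56,"z": 0,"turn": 0},{"x": 0.5,"y": 1,"z": 0,"turn": 0},{"x": 0.5,"y": 1,"z": 0,"turn": 0},{"x": 0.5,"y": 1,"z": 0,"turn": 0},{"x": 0.3,"y": 0.6,"z": 0,"turn": 0},{"x": 0.2,"y": 0.4,"z": 0,"turn": 0},{"x": 0,"y": 0,"z": 0.8,"turn": 0},{"x": 0,"y": 0,"z": 0.8,"turn": 0}]'

```text
t: 11.0
tool_pos: [0.5836, -0.0359, 0.3627]
tool_rot: [2.061, 2.369, 0.001]
contact_force: [0.4, -1.0, -0.5]
opening: 0.0502
grip_force: 0.0
```

```bash
python3 - <<'E'
from h import *
o=ctrl.get_obs();print(o["t"],o["tool_pos"],o["contact_force"])
s=ctrl.get_image("scene")[...,::-1];t=ctrl.get_image("top")[...,::-1]
a=cv2.resize(s[110:230,260:380],None,fx=5,fy=5,interpolation=cv2.INTER_CUBIC)
cv2.imwrite("pics/c6.png",a)
E
```

```text
11.0 [ 0.58361783 -0.03593369  0.36274481] [ 0.43891517 -0.9525994  -0.46982124]
```

View pics/c6.png

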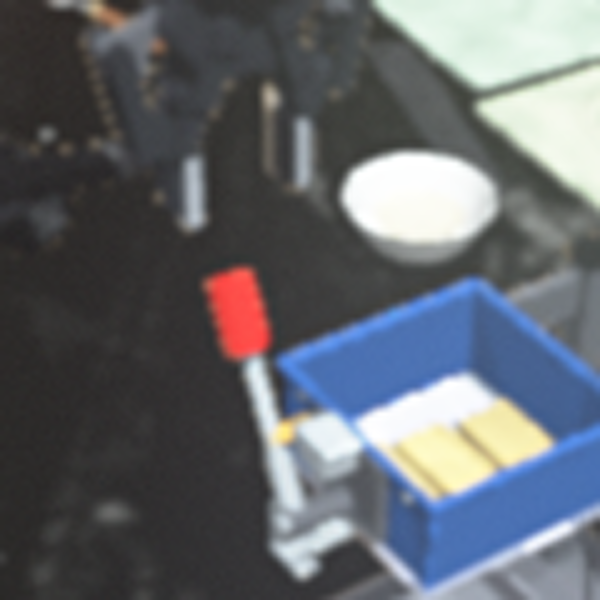

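The fingers straddle the red knob (centre about (238,310)), with their tips at (195,225) and (302,190) above it.

carry_out --moves '[{"x": 0,"y": 0,"z": 0.8,"turn": 0},{"x": 0,"y": 0,"z": 0.8,"turn": 0},{"x": 0,"y": 0,"z": 0.7,"turn": 0},{"x": 0,"y": 0,"z": 0.5,"turn": 0},{"x": 0,"y": 0,"z": 0.35,"turn": 0},{"x": 0,"y": 0,"z": 0,"turn": 0},{"x": 0,"y": 0,"z": 0,"turn": 0},{"x": 0,"y": 0,"z": 0,"turn": 0}]'

```text
t: 11.9
tool_pos: [0.5832, -0.0366, 0.2851]
tool_rot: [2.062, 2.368, 0.002]
contact_force: [-0.0, -0.1, 0.2]
opening: 0.0497
grip_force: 0.0
```

carry_out --moves '[{"x": 0,"y": 0,"z": 0,"turn": 0},{"x": 0,"y": 0,"z": 0,"turn": 0},{"x": 0,"y": 0,"z": 0,"turn": 0},{"x": 0,"y": 0,"z": 0,"turn": 0},{"x": 0,"y": 0,"z": 0,"turn": 0},{"x": 0,"y": 0,"z": 0,"turn": 0},{"x": 0,"y": 0,"z": 0,"turn": 0},{"x": 0,"y": 0,"z": 0,"turn": 0}]' --grip 0 --newtons 50

```text
t: 12.7
tool_pos: [0.5824, -0.0365, 0.2847]
tool_rot: [-2.063, -2.369, 0.001]
contact_force: [-4.5, 0.5, 5.6]
opening: 0.0206
grip_force: 49.1
```

carry_out --moves '[{"x": 0.05,"y": 0,"z": -0.09,"turn": 0},{"x": 0.05,"y": 0,"z": -0.09,"turn": 0},{"x": 0.05,"y": 0,"z": -0.09,"turn": 0},{"x": 0.05,"y": 0,"z": -0.09,"turn": 0},{"x": 0.05,"y": 0,"z": -0.1,"turn": 0},{"x": 0,"y": 0,"z": 0,"turn": 0},{"x": 0,"y": 0,"z": 0,"turn": 0},{"x": 0,"y": 0,"z": 0,"turn": 0}]'

```text
t: 13.5
tool_pos: [0.5816, -0.0314, 0.2935]
tool_rot: [-2.064, -2.369, 0.004]
contact_force: [-0.3, -5.3, -5.2]
opening: 0.021
grip_force: 49.1
```

```bash
python3 - <<'E'
from h import *
o=ctrl.get_obs();print(o["t"],o["tool_pos"],o["contact_force"],o["opening"])
# arc rows from +0.5 to -0.5, radius r, 16 steps
r=.1245;a=np.linspace(.5,-.5,17)
print(np.round(np.diff(r*np.sin(a))/.025,2),np.round(-np.diff(r*np.cos(a))/.025,2))
E
```

```text
13.5 [ 0.58159932 -0.03135938  0.29353367] [-0.30778336 -5.28650332 -5.17838922] 0.020953594300938665
[-0.28 -0.29 -0.29 -0.3  -0.3  -0.31 -0.31 -0.31 -0.31 -0.31 -0.31 -0.3
 -0.3  -0.29 -0.29 -0.28] [-0.14 -0.12 -0.1  -0.09 -0.07 -0.05 -0.03 -0.01  0.01  0.03  0.05  0.07
  0.09  0.1   0.12  0.14]
```

carry_out --moves '[{"x": 0.05,"y": 0,"z": -0.1,"turn": 0},{"x": 0,"y": 0,"z": 0,"turn": 0},{"x": 0,"y": 0,"z": 0,"turn": 0},{"x": 0,"y": 0,"z": 0,"turn": 0},{"x": -0.14,"y": 0,"z": -0.07,"turn": 0},{"x": -0.14,"y": 0,"z": -0.07,"turn": 0},{"x": -0.29,"y": 0,"z": -0.12,"turn": 0},{"x": 0,"y": 0,"z": 0,"turn": 0}]'

```text
t: 14.3
tool_pos: [0.5831, -0.0438, 0.3036]
tool_rot: [-2.063, -2.367, 0.002]
contact_force: [-2.7, -0.9, -8.5]
opening: 0.0205
grip_force: 49.1
```

carry_out --moves '[{"x": -0.29,"y": 0,"z": -0.07,"turn": 0},{"x": -0.3,"y": 0,"z": -0.08,"turn": 0},{"x": -0.3,"y": 0,"z": -0.06,"turn": 0},{"x": -0.31,"y": 0,"z": -0.05,"turn": 0},{"x": -0.31,"y": 0,"z": -0.03,"turn": 0},{"x": -0.31,"y": 0,"z": -0.01,"turn": 0},{"x": 0,"y": 0,"z": 0,"turn": 0},{"x": 0,"y": 0,"z": 0,"turn": 0}]'

```text
t: 15.1
tool_pos: [0.5898, -0.0891, 0.3119]
tool_rot: [2.063, 2.368, -0.002]
contact_force: [-4.5, -0.3, -6.8]
opening: 0.021
grip_force: 49.1
```

carry_out --moves '[{"x": -0.31,"y": 0,"z": 0.01,"turn": 0},{"x": -0.31,"y": 0,"z": 0.03,"turn": 0},{"x": -0.31,"y": 0,"z": 0.05,"turn": 0},{"x": -0.3,"y": 0,"z": 0.07,"turn": 0},{"x": -0.3,"y": 0,"z": 0.09,"turn": 0},{"x": -0.29,"y": 0,"z": 0.1,"turn": 0},{"x": -0.29,"y": 0,"z": 0.12,"turn": 0},{"x": -0.28,"y": 0,"z": 0.14,"turn": 0}]'

```text
t: 15.9
tool_pos: [0.5982, -0.1467, 0.2974]
tool_rot: [-2.061, -2.37, -0.002]
contact_force: [-5.8, 4.5, -5.1]
opening: 0.0203
grip_force: 48.9
```

carry_out --moves '[{"x": 0,"y": 0,"z": 0,"turn": 0},{"x": 0,"y": 0,"z": 0,"turn": 0},{"x": 0.04,"y": 0,"z": 0.08,"turn": 0},{"x": 0.05,"y": 0,"z": 0.09,"turn": 0},{"x": 0.05,"y": 0,"z": 0.09,"turn": 0},{"x": 0.05,"y": 0,"z": 0.09,"turn": 0},{"x": 0,"y": 0,"z": 0,"turn": 0},{"x": 0,"y": 0,"z": 0,"turn": 0}]'

```text
t: 16.7
tool_pos: [0.5978, -0.1432, 0.2907]
tool_rot: [2.06, 2.367, -0.0]
contact_force: [-5.7, -0.4, -0.4]
opening: 0.0206
grip_force: 49.8
```

```bash
python3 - <<'E'
from h import *
o=ctrl.get_obs();print(o["t"],o["tool_pos"],o["contact_force"],o["opening"])
d=o["tool_pos"][:2]-np.array([.5929,-.0897]);y=d@[-.137,.9906];z=o["tool_pos"][2]+.019-.205;print(y,z,np.hypot(y,z),np.arctan2(y,z))
s=ctrl.get_image("scene")[...,::-1];t=ctrl.get_image("top")[...,::-1]
a=cv2.resize(s[130:270,270:410],(400,560),interpolation=cv2.INTER_CUBIC);b=cv2.resize(t[135:235,300:400],(400,560),interpolation=cv2.INTER_CUBIC)
cv2.imwrite("pics/c7.png",np.hstack([a,b]))
E
```

```text
16.7 [ 0.59784761 -0.14316297  0.29066647] [-5.73888497 -0.39913561 -0.42307431] 0.020563282308518453
-0.05363823972198383 0.10466647365446 0.11761008233877218 -0.4735723468508182
```

View pics/c7.png

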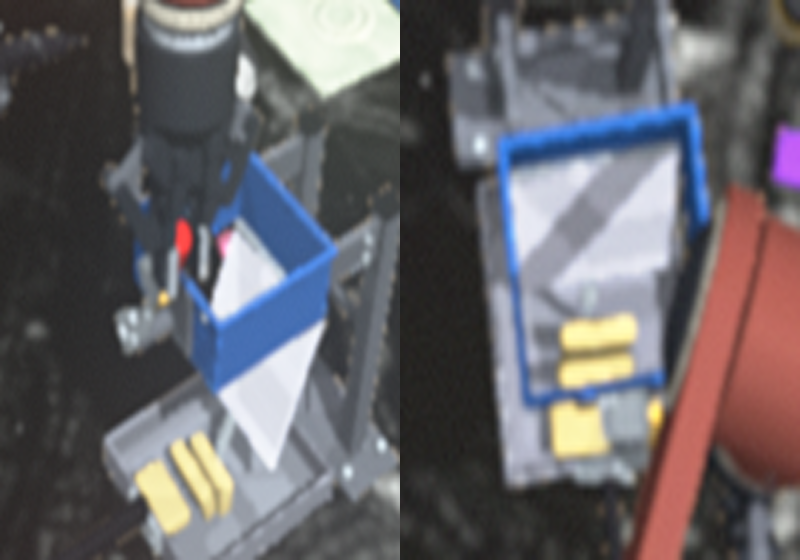

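The floor hangs open and all three blocks lie in the tray (left panel, about (160,495), (190,480) and (212,465)). I'll lower the bat the rest of the way and let go.

carry_out --moves '[{"x": 0,"y": 0,"z": 0.08,"turn": 0},{"x": 0.03,"y": 0,"z": 0.06,"turn": 0},{"x": 0.03,"y": 0,"z": 0.04,"turn": 0},{"x": 0,"y": 0,"z": 0,"turn": 0},{"x": 0,"y": 0,"z": 0,"turn": 0},{"x": 0,"y": 0,"z": 0,"turn": 0},{"x": 0,"y": 0,"z": 0,"turn": 0},{"x": 0,"y": 0,"z": 0,"turn": 0}]'

```text
t: 17.6
tool_pos: [0.5983, -0.1436, 0.2904]
tool_rot: [2.057, 2.362, -0.002]
contact_force: [-9.9, -2.8, 10.4]
opening: 0.0203
grip_force: 50.9
```

carry_out --moves '[{"x": 0,"y": 0,"z": 0,"turn": 0},{"x": 0,"y": 0,"z": 0,"turn": 0},{"x": 0,"y": 0,"z": 0,"turn": 0},{"x": 0,"y": 0,"z": 0,"turn": 0},{"x": 0,"y": 0,"z": 0,"turn": 0},{"x": 0,"y": 0,"z": -0.3,"turn": 0},{"x": 0,"y": 0,"z": -0.6,"turn": 0},{"x": 0,"y": 0,"z": -0.8,"turn": 0}]' --grip 55

```text
t: 18.4
tool_pos: [0.597, -0.1412, 0.3263]
tool_rot: [-2.062, -2.369, 0.001]
contact_force: [0.2, -0.6, 0.0]
opening: 0.0551
grip_force: 0.0
```

carry_out --moves '[{"x": 0,"y": 0,"z": -1,"turn": 0},{"x": 0,"y": 0,"z": -1,"turn": 0},{"x": 0,"y": 0,"z": -1,"turn": 0},{"x": 0,"y": -1,"z": 0,"turn": 0},{"x": 0,"y": -1,"z": 0,"turn": 0},{"x": 0,"y": -1,"z": 0,"turn": 0},{"x": 0,"y": -1,"z": 0,"turn": 0},{"x": 0,"y": -1,"z": 0,"turn": 0}]'

```text
t: 19.2
tool_pos: [0.4726, -0.1585, 0.4026]
tool_rot: [2.061, 2.368, 0.001]
contact_force: [0.6, 0.1, -0.5]
opening: 0.0551
grip_force: 0.0
```

```bash
python3 - <<'E'
from h import *
o=ctrl.get_obs();print(o["t"],o["tool_pos"],o["contact_force"],o["opening"])
s=ctrl.get_image("scene")[...,::-1];t=ctrl.get_image("top")[...,::-1]
a=cv2.resize(s[130:270,270:410],(400,560),interpolation=cv2.INTER_CUBIC);b=cv2.resize(t[135:235,300:400],(400,560),interpolation=cv2.INTER_CUBIC)
cv2.imwrite("pics/c8.png",np.hstack([a,b]))
for q in("tray_mid","bat_knob"):
    for cam in("scene","top"):
        m=ctrl.mark_of(cam,q);print(q,cam,m[:1],[atz(cam,k["pixel"],.007 if q=="tray_mid" else .3015)[:2] for k in m[:1]])
X=(.5929+.0072,-.0897-.0522,.3015);print("knob expected",X,proj("scene",X),proj("top",X))
E
```

```text
19.2 [ 0.47259478 -0.15852533  0.40260227] [ 0.60394295  0.09433211 -0.5281861 ] 0.05506229310101133
tray_mid scene [{'pixel': [344.2, 247.8], 'confidence': 0.81}] [array([ 0.68409788, -0.07460476])]
tray_mid top [{'pixel': [345.0, 190.0], 'confidence': 0.57}] [array([ 0.69041907, -0.07131437])]
bat_knob scene [{'pixel': [352.7, 184.2], 'confidence': 0.48}] [array([ 0.65930865, -0.12652385])]
bat_knob top [{'pixel': [376.0, 215.8], 'confidence': 0.63}] [array([ 0.58545113, -0.13156947])]
knob expected (0.6001, -0.1419, 0.3015) [333.33892192 195.10421327] [380.01770806 210.03778495]
```

View pics/c8.png

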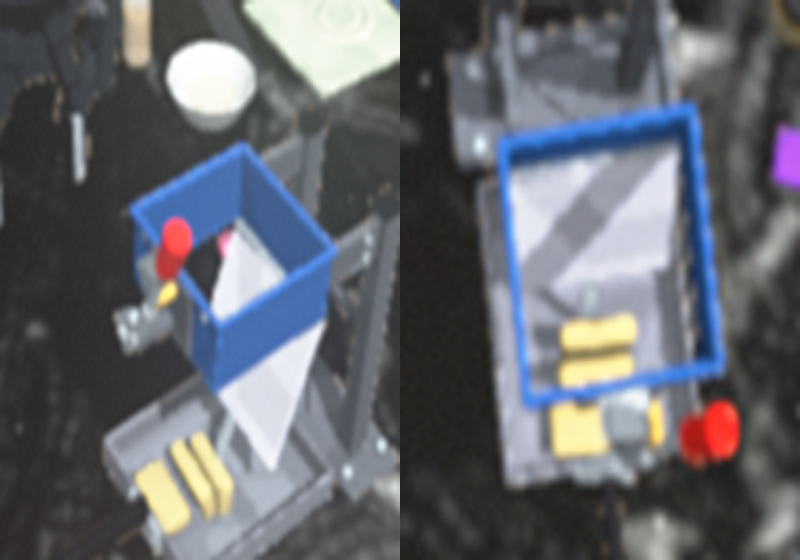

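The gripper is clear. The knob now leans right at (172,250) in the left panel and (710,435) in the right, and the blocks are still in the tray. Next I'll measure how well the bat is seated.

```bash
python3 - <<'E'
from h import *
from scipy.optimize import least_squares
np.set_printoptions(precision=4,suppress=True)
def red(img,roi):
    x0,y0,x1,y1=roi;h=cv2.cvtColor(img,cv2.COLOR_BGR2HSV)
    m=(cv2.inRange(h,(0,150,90),(8,255,255))|cv2.inRange(h,(174,150,90),(180,255,255)))[y0:y1,x0:x1]
    y,x=np.nonzero(m);return np.array([x.mean()+x0,y.mean()+y0])
def run(s,t,rs,rt):
    a,b=red(s,rs),red(t,rt);p,e=tri(a,b)
    d=p[:2]-np.array([.5929,-.0897]);y=d@[-.137,.9906];z=p[2]-.205
    print(a,b,p,e,"x",d@[.9906,.137],"r",np.hypot(y,z),"ang",np.arctan2(y,z))
run(cv2.imread("pics/s0.png"),cv2.imread("pics/t0.png"),(295,155,325,190),(325,205,352,230))
s=ctrl.get_image("scene")[...,::-1].copy();t=ctrl.get_image("top")[...,::-1].copy()
run(s,t,(315,175,345,210),(360,200,395,225))
E
```

```text
[307.584 171.824] [337.9    217.3385] [ 0.5826 -0.0358  0.2997] 0.0028499839208904858 x -0.002844699578700962 r 0.10940077794467842 ang 0.5242032649661116
[330.3273 191.7818] [377.4769 212.0154] [ 0.5952 -0.1347  0.3075] 0.001249322318811734 x -0.0039040886569251198 r 0.11194521829059442 ang -0.41307910989389823
```

carry_out --moves '[{"x": 0,"y": 1,"z": 0,"turn": 0},{"x": 0,"y": 1,"z": 0,"turn": 0},{"x": 0,"y": 1,"z": 0,"turn": 0},{"x": 0,"y": 1,"z": 0,"turn": 0},{"x": 0,"y": 1,"z": 0,"turn": 0},{"x": 0.05,"y": 0,"z": 0.9,"turn": 0},{"x": 0.05,"y": 0,"z": 0.9,"turn": 0},{"x": 0,"y": 0,"z": 0.8,"turn": 0}]'

```text
t: 20.4
tool_pos: [0.5976, -0.1382, 0.334]
tool_rot: [-2.061, -2.369, 0.001]
contact_force: [-0.5, 0.2, 0.4]
opening: 0.0548
grip_force: 0.0
```

carry_out --moves '[{"x": 0,"y": 0,"z": 0.8,"turn": 0},{"x": 0,"y": 0,"z": 0.7,"turn": 0},{"x": 0,"y": 0,"z": 0.5,"turn": 0},{"x": 0,"y": 0,"z": 0,"turn": 0},{"x": 0,"y": 0,"z": 0,"turn": 0},{"x": 0,"y": 0,"z": 0,"turn": 0},{"x": 0,"y": 0,"z": 0,"turn": 0},{"x": 0,"y": 0,"z": 0,"turn": 0}]'

```text
t: 21.2
tool_pos: [0.5972, -0.1389, 0.2869]
tool_rot: [2.062, 2.368, 0.001]
contact_force: [0.2, 0.3, 0.6]
opening: 0.0551
grip_force: 0.0
```

carry_out --moves '[{"x": 0,"y": 0,"z": 0,"turn": 0},{"x": 0,"y": 0,"z": 0,"turn": 0},{"x": 0,"y": 0,"z": 0,"turn": 0},{"x": 0,"y": 0,"z": 0,"turn": 0},{"x": 0,"y": 0,"z": 0,"turn": 0},{"x": 0,"y": 0,"z": 0,"turn": 0},{"x": 0,"y": 0,"z": 0,"turn": 0},{"x": 0,"y": 0,"z": 0,"turn": 0}]' --grip 0 --newtons 40

```text
t: 22.0
tool_pos: [0.5966, -0.139, 0.2861]
tool_rot: [-2.063, -2.369, 0.001]
contact_force: [-5.2, -2.2, 3.6]
opening: 0.0211
grip_force: 39.4
```

carry_out --moves '[{"x": -0.08,"y": 0,"z": 0.03,"turn": 0},{"x": -0.08,"y": 0,"z": 0.04,"turn": 0},{"x": -0.08,"y": 0,"z": 0.04,"turn": 0},{"x": -0.06,"y": 0,"z": 0.04,"turn": 0},{"x": 0,"y": 0,"z": 0,"turn": 0},{"x": 0,"y": 0,"z": 0,"turn": 0},{"x": 0,"y": 0,"z": 0,"turn": 0},{"x": 0,"y": 0,"z": 0,"turn": 0}]'

```text
t: 22.8
tool_pos: [0.5977, -0.1459, 0.2824]
tool_rot: [-2.062, -2.369, -0.001]
contact_force: [-4.2, -0.5, 3.8]
opening: 0.0214
grip_force: 39.1
```

carry_out --moves '[{"x": 0,"y": 0,"z": 0,"turn": 0},{"x": 0,"y": 0,"z": 0,"turn": 0},{"x": 0,"y": 0,"z": 0,"turn": 0},{"x": 0,"y": 0,"z": 0,"turn": 0},{"x": 0,"y": 0,"z": 0,"turn": 0},{"x": 0,"y": 0,"z": -0.3,"turn": 0},{"x": 0,"y": 0,"z": -0.6,"turn": 0},{"x": 0,"y": 0,"z": -0.8,"turn": 0}]' --grip 55

```text
t: 23.6
tool_pos: [0.5977, -0.1461, 0.3252]
tool_rot: [-2.062, -2.369, 0.0]
contact_force: [0.1, -0.3, -0.6]
opening: 0.0547
grip_force: 0.0
```

carry_out --moves '[{"x": 0,"y": 0,"z": -1,"turn": 0},{"x": 0,"y": 0,"z": -1,"turn": 0},{"x": 0,"y": 0,"z": -1,"turn": 0},{"x": 0,"y": -1,"z": 0,"turn": 0},{"x": 0,"y": -1,"z": 0,"turn": 0},{"x": 0,"y": -1,"z": 0,"turn": 0},{"x": 0,"y": -1,"z": 0,"turn": 0},{"x": 0,"y": -1,"z": 0,"turn": 0}]'

```text
t: 24.4
tool_pos: [0.4733, -0.1635, 0.4015]
tool_rot: [2.061, 2.368, 0.001]
contact_force: [0.1, 0.2, -0.6]
opening: 0.0549
grip_force: 0.0
```

```bash
python3 - <<'E'
from h import *
np.set_printoptions(precision=4,suppress=True)
def red(img,roi):
    x0,y0,x1,y1=roi;h=cv2.cvtColor(img,cv2.COLOR_BGR2HSV)
    m=(cv2.inRange(h,(0,150,90),(8,255,255))|cv2.inRange(h,(174,150,90),(180,255,255)))[y0:y1,x0:x1]
    y,x=np.nonzero(m);return np.array([x.mean()+x0,y.mean()+y0])
s=ctrl.get_image("scene")[...,::-1].copy();t=ctrl.get_image("top")[...,::-1].copy()
a,b=red(s,(315,175,345,210)),red(t,(360,200,395,225));p,e=tri(a,b)
d=p[:2]-np.array([.5929,-.0897]);y=d@[-.137,.9906];z=p[2]-.205
print(a,b,p,e,"r",np.hypot(y,z),"ang",np.arctan2(y,z),ctrl.get_obs()["t"])
a=cv2.resize(s[160:250,290:380],(400,560),interpolation=cv2.INTER_CUBIC);b=cv2.resize(t[135:235,300:400],(400,560),interpolation=cv2.INTER_CUBIC)
cv2.imwrite("pics/c9.png",np.hstack([a,b]))
E
```

```text
[332.1944 194.7778] [379.9147 211.6512] [ 0.5965 -0.1416  0.3034] 0.0013897091206795267 r 0.11125901308479501 ang -0.4850465172765116 24.5
```

View pics/c9.png

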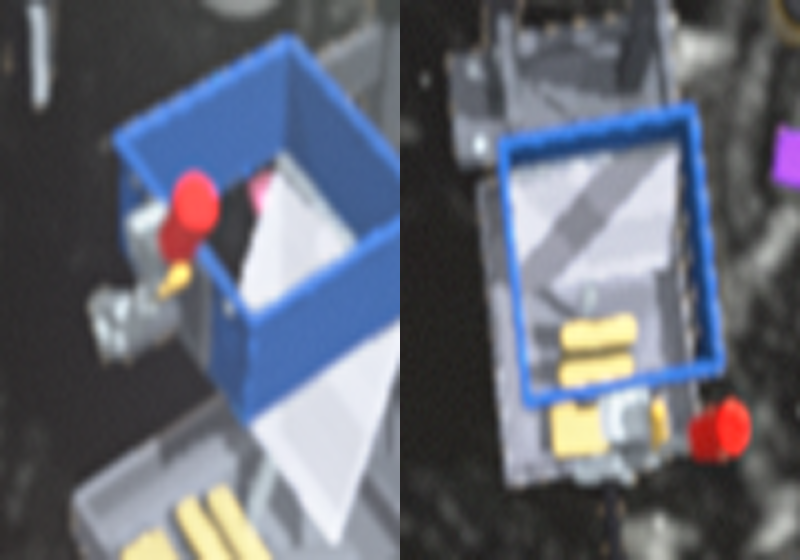

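The knob now leans fully right, about 1.0 rad from its start, and its measured radius is about 2 mm above the seated value at the start, so the bat looks home. The floor is open, the blocks are in the tray and the gripper is clear.

```bash
python3 -c "
from station import ctrl
print(ctrl.finish_job())"
```

```text
the job is handed in; nothing more can be done
None
```

I handed the job in at about 24.5 s. In the last pictures the tray was square under the bin, the bat was flipped right over, the floor hung open with all three blocks in the tray, and the arm was clear; the bat read about 2 mm out (limit 4 mm, similar measuring error), and no verdict came back.

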